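# Put the green spice tin back into its packed row

### The job

Put the loose green spice tin back in the row on the cream rack, between the red and the yellow tin. Its space there has closed up a little too narrow, so ease the tin in so that it shoulders its neighbours aside without toppling any, and push it fully home against the back rail, squarely in line with the others. Every tin must be left standing upright in the row, and the mill, mug and bottle are to be left alone.

Things in the scene. Friction and masses are not known exactly. Their poses are not given: they have to be found in the camera images.
- green_tin_mid (a point): the loose tin to put away: rigid, smooth green enamelled spice tin, about 0.16 kg, standing on the worktop to the left or right, nearer than the rack. 72 mm deep (its x axis), 36 mm thick (y), 105 mm tall (z, up); upright corners rounded at 13 mm radius, broad sides flat over the middle 46 mm; the same turned by half a turn. The point is its centre, 52.5 mm above its underside.
- red_tin_mid (a point): red spice tin, same make, size and axes as the green one (72 x 36 x 105 mm); the point is its centre, 52.5 mm above its underside. It stands in the rack on one side of the green tin's place.
- yellow_tin_mid (a point): yellow spice tin, same make, size and axes as the green one (72 x 36 x 105 mm); the point is its centre, 52.5 mm above its underside. It stands in the rack on the other side of the green tin's place; the space between the red and yellow tins is 22 to 28 mm wide at the start (centres 58 to 64 mm apart). Which of the two is on the left varies.
- rack: cream wooden spice rack, fixed on the worktop, open at the front and top. Origin: centre of its underside; x axis from its open front to its back, y along the row, z up. Base board 115 mm deep (x -57.5 to +57.5), 266 mm wide, its top 12 mm above the worktop; end panels' inner faces at y = +-121 mm, up to 79 mm high above the board. Tins stand with their 36 mm thickness along y.
- rail_foot (a point): middle of the foot of the rack's scalloped back rail, on its front face and on top of the base board (rack x = +47.5 mm, z = 12 mm); rail 56 mm high. A tin touching the rail has its centre 36 mm and its front 72 mm in front of this face, leaving 33 mm of board free before the row. The row starts up to 3.5 mm off the rail, with 30 mm of play in all at its ends: a few newtons slide the smooth tins apart (friction about 0.3).
- blue_tin_mid (a point): blue spice tin, same make, size and axes as the green one (72 x 36 x 105 mm); the point is its centre, 52.5 mm above its underside. It stands in the rack's row, not next to the green tin's place.
- white_tin_mid (a point): white spice tin, same make, size and axes as the green one (72 x 36 x 105 mm); the point is its centre, 52.5 mm above its underside. It stands in the rack's row, not next to the green tin's place.
- brown_tin_mid (a point): brown spice tin, same make, size and axes as the green one (72 x 36 x 105 mm); the point is its centre, 52.5 mm above its underside. It stands in the rack's row, not next to the green tin's place.
- pepper_mill: dark wooden pepper mill, 54 mm wide at its foot, 143 mm tall, standing on the worktop on the other side from the green tin; origin at the centre of its underside. Leave alone.
- mug: blue mug, 82 mm wide, 92 mm tall, standing beyond the right end of the rack; origin at the centre of its underside. Leave alone.
- oil_bottle: green glass oil bottle, 62 mm wide, 225 mm tall, standing beyond the left end of the rack; origin at the centre of its underside. Leave alone.
There are look-alikes about, which are no part of the job. There is more than one size of the part that bears blue_tin_mid; the job needs the smaller.

How it is judged:
By the outcome, as a careful person would: the job done as asked, in the order asked, and still so for the second after the job is handed in, with the robot touching nothing.
It also fails if it takes over 46 s, if anything falls off the work surface, if the arm or the gripper's body presses on something with over 40 N, if the wrist force passes 120 N, or if a joint passes its speed limit or range.

### The arm

A 6-joint arm with a two-finger parallel gripper is mounted at the origin on the work surface. World frame = base frame: x ahead of the robot, y to its left, z up, the work surface at z = 0. Lengths are in m, angles in rad, forces in N, time in s.
With the tool pointing down it reaches from about 0.4 to 0.825 m from the base axis. Payload 7 kg.
Tool frame: the origin (TCP) lies between the finger pads; the fingertips stand 8 mm ahead of it and the grasp point (between the pads) lies 11 mm behind it (arm.finger_overhang is the distance from the TCP to the fingertips, in m); z points along the fingers, y is the line along which they close (so a half turn about z gives the same grasp; the last joint's range is limited). The gripper opens to 88 mm and grips with 3 to 60 N. Pads are 19 mm wide; open, the fingers measure 130 mm over their backs; the gripper's body (78 mm by 193 mm) begins 47 mm behind the grasp point.
Start: joints at [1.476, 0.359, 0.012, 0, -1.224, -0.288], TCP at [0.252, 0.626, 0.235] pointing down, gripper open.
Joint ranges: [-3.07, 3.07], [-1.43, 2.12], [-1.02, 1.25], [-3.03, 1.67], [-3.05, -0], [-3.03, 3.03]. Speed limits (rad/s): [2.39, 2.39, 3.01, 3.14, 3.14, 3.14].

### API

Orientations are given as [roll, pitch, yaw] about the fixed x, y, z axes, in that order (R = Rz(yaw) Ry(pitch) Rx(roll)).
In Python, from station import arm gives the robot as it stands.
- The arm moves only by the tool move_arm, never from a script. Its argument "rows" is text: rows parted by semicolons, each of 7 numbers parted by spaces: the turn, a rotation vector about the tool's x, y, z in degrees, then the shift along the tool's x, y, z in m, then the finger opening in m, from 0 to 0.0876. A call has 1 to 8 rows; each row shifts and turns the commanded pose from where the row before left it, along the tool's axes as they then stand; what a row does not reach is not made up. A row lasts 1/8 s, in which the tool goes at most 62.5 mm and 10.7 degrees, less where a joint would pass 70% of its speed; a pose out of reach is approached as far as the arm can. A call is refused whole if a number of a shift passes 0.0625 or a number of a turn 10.7, either way. A call with a gripper value outside its range is refused whole. The fingers move at their own pace and stop on an object; "squeeze" is the grip in N (left out, the last holds). Time passes only in rows, so rows that do not move let the fingers close. It gives the time, the measured TCP pose, the force, the opening and the grip force at its end, in the units of the state.
- arm.get_state(): the state, without advancing time (a new reading comes with each control period).
- arm.grab_frame(name): name is "scene" or "top" or "wrist"; returns (picture, depth): 480x640x3 uint8, blue, green, red; 480x640 float32, m along the optical axis (not along the pixel's ray), 0 where there is no reading.
- arm.camera_model(name): a dict with "mtx" (3x3 intrinsics, pixels), "k1" (the pictures are not rectified: a ray, as slopes to the right and down, at radius r is drawn at 1 + k1 r^2 times it, then the intrinsics apply), "camera_from_world" (4x4, takes a point from world to camera coordinates); the wrist camera has in their place "mount" (4x4, takes a point from camera to tool coordinates, whose origin is the TCP and whose axes are the flange's). Camera axes: x right, y down, z forward; pixel columns grow to the right and rows downward; lengths in m; the calibration is good to about 2 mm. A picture is of the moment at which its call begins: read the wrist's pose just before it. camera_model takes no time and is no camera call.
- arm.job_done(): hands the job in; it is judged then, once.
The state is a dict: "t": time; "q": joint angles; "qd": joint speeds; "joint_efforts": joint torques, N m; "eef_pos": TCP position; "ee_rot": TCP orientation; "force": force on the tool from outside, world axes, zero at the start; "moment": the same for the moment, N m; "width": finger opening in m; "gripper_force": force on a finger pad.
Only numpy, scipy, OpenCV 4.12 (cv2) and the standard library are available. Lean on these libraries where they do the work, as an engineer would, in place of code of your own. Each camera call takes 0.05 s, during which the arm holds its last target. There are 200 camera calls.

## Working session

There is one attempt and no reset: what is moved stays moved. The work goes in short steps, Python scripts to look and compute and a tool call to move; the robot and the scene stay as the last step left them, time stands still between calls to the robot, and variables do not carry over. Pictures are saved under pics/ and viewed, at most 10 in all, crops included, and the job is handed in when it is done.

Besides the shell and the picture viewer there is one more tool, called after "Request:" as a command line: name --argument value ..., lists and objects as JSON in quotes. move_arm: Moves the arm, as the interface text tells. Its arguments: {"type":"object","properties":{"rows":{"type":"string"},"squeeze":{"type":"number"}},"required":["rows"]}

```bash
ls; mkdir -p pics; python3 - <<'E'
from station import arm
import cv2,numpy as np
s=arm.get_state();print(s)
for n in ("scene","top"):
    p,d=arm.grab_frame(n);cv2.imwrite(f"pics/{n}0.png",p);np.save(f"pics/{n}0.npy",d)
    print(n,arm.camera_model(n))
print(arm.camera_model("wrist"))
E
```

```text
pics
{'t': 0.0, 'q': array([ 1.47615661e+00,  3.59381683e-01,  1.10546898e-02, -3.27392070e-04,
       -1.22409286e+00, -2.88085370e-01]), 'qd': array([-1.64109867e-03,  9.34394838e-04,  1.32090909e-05, -6.09987772e-04,
       -2.92227976e-04, -6.43029082e-04]), 'joint_efforts': array([-2.55239347e-04, -5.82710123e+01,  2.93066096e+01,  6.99768528e+00,
        7.14881869e-03, -1.64678750e-04]), 'eef_pos': array([0.25194198, 0.62570824, 0.23362832]), 'ee_rot': array([ 3.13994858e+00, -1.66227457e-04, -3.82836452e-01]), 'force': array([ 0.19314388, -1.31723829, -0.2959266 ]), 'moment': array([-0.05751447, -0.0075061 ,  0.00536357]), 'gripper_force': 0.0, 'width': 0.08755070710700644}
scene {'mtx': array([[498.09939353,   0.        , 320.35049737],
       [  0.        , 498.09939353, 238.49504435],
       [  0.        ,   0.        ,   1.        ]]), 'k1': -0.02031823065831039, 'camera_from_world': array([[ 0.67605904,  0.73681552,  0.00686029, -0.37850708],
       [ 0.46432932, -0.41877547, -0.78040078, -0.2145559 ],
       [-0.57213849,  0.53078244, -0.62524199,  1.68464725],
       [
[... 359 characters left out ...]
34481, -0.15741908,  0.56313693],
       [ 0.15748986, -0.00442357, -0.9875107 ,  1.48751504],
       [ 0.        ,  0.        ,  0.        ,  1.        ]])}
{'mtx': array([[339.1202761 ,   0.        , 317.24960249],
       [  0.        , 339.1202761 , 239.514292  ],
       [  0.        ,   0.        ,   1.        ]]), 'k1': -0.040446825483288554, 'mount': array([[ 2.90356903e-04, -9.54884229e-01, -2.96978155e-01,
         8.15573633e-02],
       [ 9.99999805e-01,  1.13215573e-04,  6.13678408e-04,
         5.92749734e-04],
       [-5.52369282e-04, -2.96978275e-01,  9.54884076e-01,
        -1.51516369e-01],
       [ 0.00000000e+00,  0.00000000e+00,  0.00000000e+00,
         1.00000000e+00]])}
```

View pics/scene0.png

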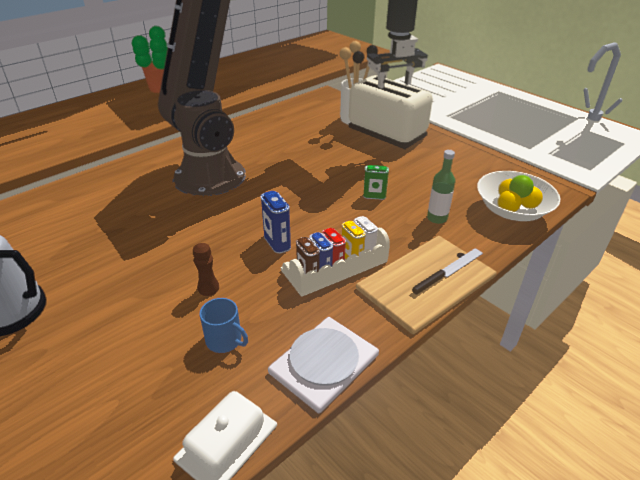

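View pics/top0.png

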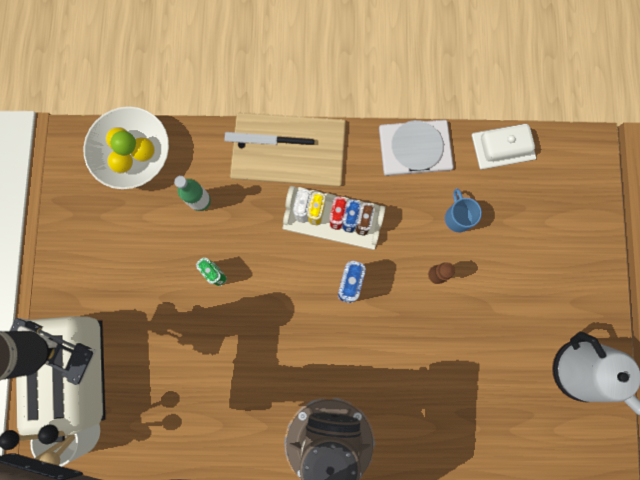

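The scene picture shows the row white, yellow, gap, red, blue, brown in the rack. In the top view the rack is at about (334,217), and the gap between yellow (316,207) and red (339,213) is at about (328,210).

Candidates for the green tin:
- Green tin with white label, top (210,271) / scene (376,182): this fits the description, left of and nearer than the rack.
- Green bottle, top (190,193).
- Lime in the bowl, top (123,143).

For blue, the large box at top (351,282) is the bigger look-alike, and the small one in the row is at (352,215). Next I'll measure these.

```bash
cat > h.py <<'E'
import cv2,numpy as np
from station import arm
def cloud(n,d,T=None):
    m=arm.camera_model(n);K=m["mtx"]
    v,u=np.mgrid[0:480,0:640];pts=np.stack([u,v],-1).reshape(-1,1,2).astype(float)
    r=cv2.undistortPoints(pts,K,np.array([m["k1"],0,0,0,0.])).reshape(480,640,2)
    P=np.dstack([r*d[...,None],d])
    W=np.linalg.inv(m["camera_from_world"]) if T is None else T
    return P@W[:3,:3].T+W[:3,3]
E
python3 - <<'E'
from h import *
p=cv2.imread("pics/top0.png");d=np.load("pics/top0.npy");W=cloud("top",d)
hsv=cv2.cvtColor(p,cv2.COLOR_BGR2HSV)
def rect(name,win,zl,zh):
    x0,x1,y0,y1=win;m=np.zeros((480,640),bool);m[y0:y1,x0:x1]=1
    m&=(W[...,2]>zl)&(W[...,2]<zh)&(d>0);q=W[m]
    if len(q)<5: print(name,len(q));return
    c,s,a=cv2.minAreaRect((q[:,:2]*1000).astype(np.float32));print(name,len(q),np.round(c,1),np.round(s,1),round(a,1),'z',np.round(np.percentile(q[:,2],[5,50,95]),4))
rect('green',(190,235,250,295),.09,.12)
rect('bigblue',(330,375,255,310),.09,.3)
rect('rowtops',(280,390,180,250),.108,.13)
rect('rack',(270,395,175,255),.008,.13)
rect('mill',(425,465,250,290),.05,.3);rect('bottle',(165,215,165,215),.05,.3);rect('mug',(440,485,190,240),.05,.3)
h,s,v=[hsv[...,i].astype(int) for i in range(3)]
top=(W[...,2]>.108)&(W[...,2]<.128)
reg=np.zeros((480,640),bool);reg[180:250,280:390]=1
for n,c in dict(red=((h<6)|(h>172))&(s>150)&(v>120),yellow=(h>20)&(h<32)&(s>150),blue=(h>100)&(h<125)&(s>120),brown=((h<12)|(h>172))&(s>80)&(v<120)).items():
    m=c&top&reg;q=W[m];cc=cv2.minAreaRect((q[:,:2]*1000).astype(np.float32)) if len(q)>3 else None
    print(n,len(q),cc)
cv2.imwrite("pics/crop1.png",np.hstack([cv2.resize(p[175:255,280:390],None,fx=4.5,fy=4.5,interpolation=2),cv2.resize(p[245:300,185:240],(300,360),interpolation=2)]))
E
```

```text
green 371 [458.1 327.7] [73.1 37.5] 41.1 z [0.0959 0.1026 0.11  ]
bigblue 752 [433.7 -50.9] [ 50.8 101. ] 76.1 z [0.1338 0.1423 0.1495]
rowtops 1660 [625.2  -2.6] [211.   73.1] 78.2 z [0.1093 0.1148 0.1213]
rack 4725 [631.2   2.4] [229.6 354.3] 0.8 z [0.0098 0.0554 0.1193]
mill 290 [ 463.4 -294.3] [41.2 43.1] 86.1 z [0.0598 0.1347 0.1428]
bottle 721 [664.4 377.4] [57.5 62.3] 48.6 z [0.0657 0.1476 0.2264]
mug 424 [ 635.4 -362.1] [ 81.2 101.8] 72.8 z [0.0526 0.0788 0.0949]
red 172 ((623.359619140625, -13.569290161132812), (31.02428436279297, 59.84562301635742), 72.29778289794922)
yellow 163 ((633.5277099609375, 44.80107116699219), (30.464359283447266, 57.73619079589844), 70.85348510742188)
blue 173 ((614.6768188476562, -50.58522033691406), (32.00117874145508, 57.44558334350586), 88.89830017089844)
brown 47 ((606.102294921875, -87.04629516601562), (21.827301025390625, 58.0367431640625), 76.1208724975586)
```

View pics/crop1.png

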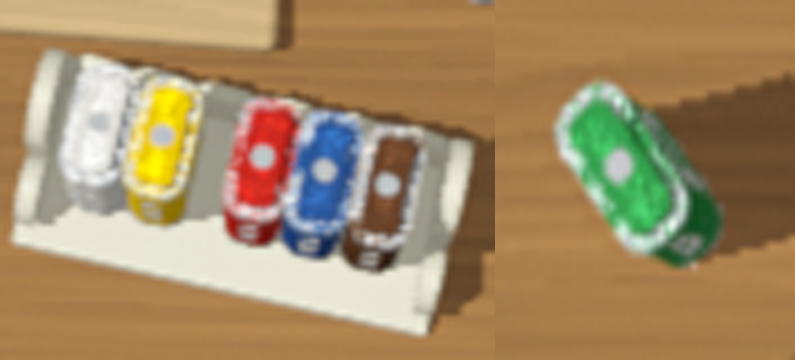

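The crop confirms the target: a small green tin with a white-edged lid, long axis about 41°. It also shows the gap between yellow (left) and red (right), with the small blue tin in the row. Sizes and heights match the description. Moving above the green tin.

Request:
move_arm --rows "0 0 0 0.038 0.025 0 0.0876;0 0 0 0.038 0.025 0 0.0876;0 0 0 0.038 0.025 0 0.0876;0 0 0 0.038 0.025 0 0.0876;0 0 0 0.038 0.025 0 0.0876;0 0 0 0.038 0.025 0 0.0876;0 0 0 0.038 0.025 0 0.0876;0 0 0 0.036 0.025 0 0.0876"

```text
t: 1.1
eef_pos: [0.4581, 0.3263, 0.2343]
ee_rot: [3.141, 0.0, -0.383]
force: [-0.3, -0.6, -0.5]
width: 0.0876
gripper_force: 0.0
```

Request:
move_arm --rows "0 0 9 0 0 0 0.0876;0 0 9 0 0 0 0.0876;0 0 9 0 0 0 0.0876;0 0 0 0 0 0 0.0876"

```text
t: 1.6
eef_pos: [0.4574, 0.3276, 0.2342]
ee_rot: [3.141, -0.0, -0.853]
force: [0.9, -0.7, 0.3]
width: 0.0875
gripper_force: 0.0
```

```bash
cat >> h.py <<'E'
from scipy.spatial.transform import Rotation as Ro
def wrist(name):
    s=arm.get_state();p,d=arm.grab_frame("wrist")
    T=np.eye(4);T[:3,:3]=Ro.from_euler('xyz',s["ee_rot"]).as_matrix();T[:3,3]=s["eef_pos"]
    W=cloud("wrist",d,T@arm.camera_model("wrist")["mount"])
    cv2.imwrite(f"pics/{name}.png",p);return p,d,W,s
def rect(q):
    c,s,a=cv2.minAreaRect((q[:,:2]*1000).astype(np.float32));return np.round(c,1),np.round(s,1),round(a,1),len(q)
E
python3 - <<'E'
from h import *
p,d,W,s=wrist("w1")
m=(d>0)&(W[...,2]>.098)&(W[...,2]<.115)&(np.hypot(W[...,0]-.458,W[...,1]-.328)<.06)
q=W[m];print(rect(q),np.percentile(q[:,2],[5,50,95]))
hsv=cv2.cvtColor(p,cv2.COLOR_BGR2HSV)
g=m&(hsv[...,0]>45)&(hsv[...,0]<80)&(hsv[...,1]>100);print(rect(W[g]),g.sum())
E
```

```text
(array([456.3, 325.9]), array([72. , 37.1]), 40.6, 3198) [0.10049257 0.10565061 0.10734037]
(array([456.6, 325.5]), array([58.6, 24. ]), 39.9, 1493) 1493
```

View pics/w1.png

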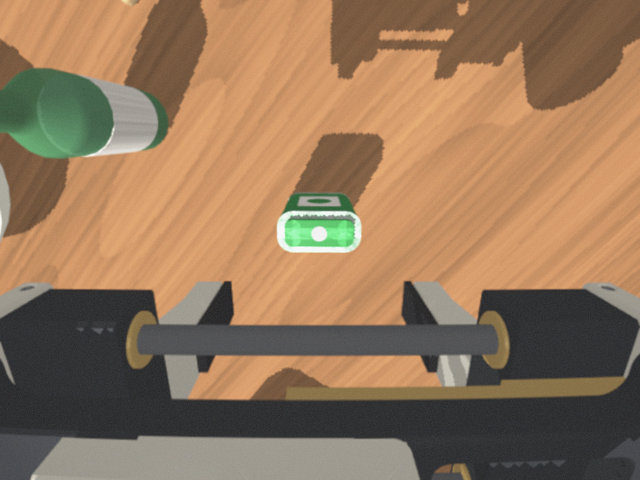

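The wrist picture shows the green tin at (319,232), square between the fingers, with no obstacle. The measured offset is about 1–2 mm and 0.7°. I'll correct that, descend and grasp along the 72 mm depth, with the fingertips high enough to clear the rail.

Request:
move_arm --rows "0 0 0.7 0.0007 0.0019 0 0.0876;0 0 0 0 0 0.04 0.0876;0 0 0 0 0 0.04 0.0876;0 0 0 0 0 0.04 0.0876;0 0 0 0 0 0.02 0.0876;0 0 0 0 0 0.02 0.0876;0 0 0 0 0 0 0.0876"

```text
t: 2.52
eef_pos: [0.4558, 0.3251, 0.0732]
ee_rot: [3.138, -0.001, -0.865]
force: [0.7, -0.3, 0.4]
width: 0.0878
gripper_force: 0.0
```

Request:
move_arm --rows "0 0 0 0 0 0 0.06;0 0 0 0 0 0 0.06;0 0 0 0 0 0 0.06;0 0 0 0 0 0 0.06" --squeeze 45

```text
t: 3.02
eef_pos: [0.457, 0.3265, 0.0756]
ee_rot: [-3.14, 0.0, -0.866]
force: [-1.4, -0.3, 6.2]
width: 0.0717
gripper_force: 45.0
```

Request:
move_arm --rows "0 0 0 0 0 -0.02 0.06;0 0 0 0 0 -0.05 0.06;0 0 0 0 0 -0.05 0.06;0 0 0 0 0 0 0.06"

```text
t: 3.52
eef_pos: [0.4582, 0.3277, 0.199]
ee_rot: [-3.134, 0.001, -0.866]
force: [0.3, 0.4, -2.2]
width: 0.0718
gripper_force: 45.0
```

Request:
move_arm --rows "0 0 0 0.034 0.0162 0 0.06;0 0 0 0.034 0.0162 0 0.06;0 0 0 0.034 0.0162 0 0.06;0 0 0 0.034 0.0162 0 0.06;0 0 0 0.034 0.0162 0 0.06;0 0 0 0.034 0.0162 0 0.06;0 0 0 0.034 0.0162 0 0.06;0 0 0 0.034 0.0162 0 0.06"

```text
t: 4.53
eef_pos: [0.5335, 0.0335, 0.1936]
ee_rot: [3.14, 0.001, -0.866]
force: [1.3, -0.2, -0.7]
width: 0.0716
gripper_force: 45.0
```

Request:
move_arm --rows "0 0 8.7 0 0 0 0.06;0 0 8.7 0 0 0 0.06;0 0 8.7 0 0 0 0.06;0 0 8.7 0 0 0 0.06;0 0 8.7 0 0 0 0.06;0 0 8.7 0 0 0 0.06;0 0 0 0 0 0 0.06"

```text
t: 5.4
eef_pos: [0.5334, 0.0347, 0.1937]
ee_rot: [3.14, -0.0, -1.777]
force: [-0.3, -0.2, -1.9]
width: 0.0714
gripper_force: 45.0
```

```bash
python3 - <<'E'
from h import *
p,d,W,s=wrist("w2");print(s["eef_pos"],s["ee_rot"])
hsv=cv2.cvtColor(p,cv2.COLOR_BGR2HSV);h,S,v=[hsv[...,i].astype(int) for i in range(3)]
z=W[...,2];top=(d>0)&(z>.11)&(z<.126)&(W[...,0]>.57)
for n,c in dict(red=((h<6)|(h>172))&(S>150)&(v>120),yellow=(h>20)&(h<32)&(S>150),blue=(h>100)&(h<125)&(S>120),brown=((h<12)|(h>172))&(S>80)&(v<120)).items():
    m=c&top
    if m.sum()>20: print(n,rect(W[m]),np.median(z[m]))
q=W[top];print('tops',rect(q))
# held tin
m=(d>0)&(h>45)&(h<85)&(S>90);q=W[m]
T=Ro.from_euler('xyz',s["ee_rot"]).as_matrix();t=(q-s["eef_pos"])@T
k=(t[:,2]<.09)&(t[:,2]>-.1)&(abs(t[:,0])<.06)&(abs(t[:,1])<.06);print('held tool xyz pct',np.percentile(t[k],[1,50,99],axis=0).round(4))
E
```

```text
[0.5334213  0.03471148 0.1936611 ] [ 3.14023765e+00 -4.91322320e-04 -1.77654133e+00]
red (array([620.9, -13.1]), array([29., 60.]), 78.3, 2505) 0.1182750900089242
yellow (array([630.4,  43.2]), array([22.8, 53.1]), 79.2, 156) 0.1167242054131271
blue (array([614. , -51.3]), array([62.7, 33.4]), 1.0, 2856) 0.11830140499417607
brown (array([605., -89.]), array([28.2, 60.7]), 84.6, 2194) 0.11832341813983568
tops (array([619.5, -21.4]), array([175. ,  73.7]), 78.2, 19395)
held tool xyz pct [[-0.0116 -0.0321 -0.0318]
 [ 0.017  -0.0009 -0.0151]
 [ 0.0186  0.0306  0.067 ]]
```

View pics/w2.png

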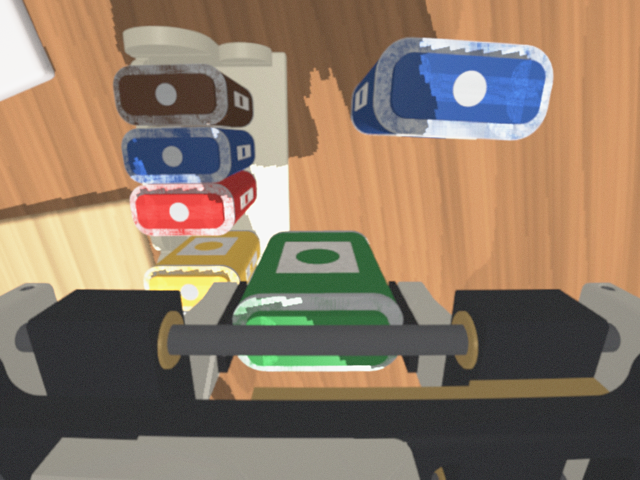

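The wrist picture shows the green tin held squarely at (318,310), the red top at (180,212) and the yellow partly hidden at (190,290). The big blue box at (470,90) is off to the side. Now an exact lateral centre for the gap.

```bash
python3 - <<'E'
from h import *
a=np.radians(-11.8);ex=np.array([np.cos(a),np.sin(a)]);ey=np.array([-np.sin(a),np.cos(a)])
p,d,W,s=wrist("w3");tcp=s["eef_pos"][:2];print('tcp rack',tcp@ex,tcp@ey)
def go(W,d,n):
    z=W[...,2];m=(d>0)&(z>.112)&(z<.126)&(W[...,0]>.575)&(W[...,0]<.70)&(abs(W[...,1])<.13)
    X=W[...,:2][m]@ex;Y=W[...,:2][m]@ey
    hst,e=np.histogram(Y,np.arange(-.02,.30,.002));print(n,[(round(b*1000),c) for b,c in zip(e,hst) if b<.20])
    Ys=np.sort(Y);g=np.diff(Ys);i=np.where(g>.003)[0];print('gaps',[(Ys[k].round(4),Ys[k+1].round(4)) for k in i]);print('X',np.percentile(X,[1,99]))
go(W,d,'wrist')
go(cloud("top",np.load("pics/top0.npy")),np.load("pics/top0.npy"),'top')
E
```

```text
tcp rack 0.5151599354749233 0.14310259297513117
wrist [(-20, np.int64(0)), (-18, np.int64(0)), (-16, np.int64(0)), (-14, np.int64(0)), (-12, np.int64(0)), (-10, np.int64(0)), (-8, np.int64(0)), (-6, np.int64(0)), (-4, np.int64(0)), (-2, np.int64(0)), (0, np.int64(0)), (2, np.int64(0)), (4, np.int64(0)), (6, np.int64(0)), (8, np.int64(0)), (10, np.int64(0)), (12, np.int64(0)), (14, np.int64(0)), (16, np.int64(1)), (18, np.int64(272)), (20, np.int64(299)), (22, np.int64(276)), (24, np.int64(244)), (26, np.int64(343)), (28, np.int64(342)), (30, np.int64(340)), (32, np.int64(333)), (34, np.int64(355)), (36, np.int64(340)), (38, np.int64(352)), (40, np.int64(354)), (42, np.int64(347)), (44, np.int64(343)), (46, np.int64(334)), (48, np.int64(378)), (50, np.int64(296)), (52, np.int64(276)), (54, np.int64(95)), (56, np.int64(248)), (58, np.int64(298)), (60, np.int64(287)), (62, np.int64(318)), (64, np.int64(335)), (66, np.int64(340)), (68, np.int64(349)), (70, np.int64(324)), (72, np.int64(316)), (74, np.int64(321)), (76, np.int64(327)), (78, np.int64(329)), (80, np.int64(313)), (82, np.int6
[... 2926 characters left out ...]
t64(0)), (142, np.int64(0)), (144, np.int64(0)), (146, np.int64(0)), (148, np.int64(0)), (150, np.int64(0)), (152, np.int64(0)), (154, np.int64(2)), (156, np.int64(8)), (158, np.int64(10)), (160, np.int64(12)), (162, np.int64(17)), (164, np.int64(20)), (166, np.int64(17)), (168, np.int64(17)), (170, np.int64(18)), (172, np.int64(16)), (174, np.int64(15)), (176, np.int64(19)), (178, np.int64(18)), (180, np.int64(16)), (182, np.int64(17)), (184, np.int64(12)), (186, np.int64(11)), (188, np.int64(7)), (190, np.int64(6)), (192, np.int64(1)), (194, np.int64(10)), (196, np.int64(9)), (198, np.int64(13)), (200, np.int64(15))]
gaps [(np.float64(0.1315), np.float64(0.1556))]
X [0.57788023 0.64629125]
```

Request:
move_arm --rows "0 0 0 0.001 0.008 0 0.06;0 0 0 0 0 0.03 0.06;0 0 0 0 0 0.03 0.06;0 0 0 0 0 0.03 0.06;0 0 0 0 0 0.015 0.06;0 0 0 0 0 0 0.06;0 0 0 0 0 0 0.06" --squeeze 60

```text
t: 6.38
eef_pos: [0.5267, 0.0358, 0.0906]
ee_rot: [-3.14, 0.001, -1.777]
force: [-0.3, -0.1, -1.1]
width: 0.0716
gripper_force: 60.0
```

```bash
python3 - <<'E'
from h import *
a=np.radians(-11.8);ex=np.array([np.cos(a),np.sin(a)]);ey=np.array([-np.sin(a),np.cos(a)])
p,d,W,s=wrist("w4");tcp=s["eef_pos"];print('tcp rack',tcp[:2]@ex,tcp[:2]@ey,tcp[2],s["ee_rot"],s["force"])
z=W[...,2];m=(d>0)&(z>.112)&(z<.126)&(W[...,0]>.575)&(W[...,0]<.70)&(abs(W[...,1])<.13)
Ys=np.sort(W[...,:2][m]@ey);i=np.where(np.diff(Ys)>.003)[0];print([(Ys[k],Ys[k+1]) for k in i])
# board height seen in front of the row
P=W[...,:2];X=P@ex;Y=P@ey
b=(d>0)&(X>.552)&(X<.565)&(Y<.11)&(Y>.02)&(z<.03);print('board z',np.median(z[b]),b.sum())
b=(d>0)&(Y<.1)&(Y>.03)&(z<.02)&(z>.008);print('board X',np.percentile(X[b],[1,5]))
E
```

```text
tcp rack 0.5082597656417066 0.14273522447677098 0.09061482925186853 [-3.14018689e+00  6.77865890e-04 -1.77667136e+00] [-0.31094115 -0.09018954 -1.11233452]
[]
board z 0.013355373258925746 2843
board X [0.4825832  0.54468343]
```

View pics/w4.png

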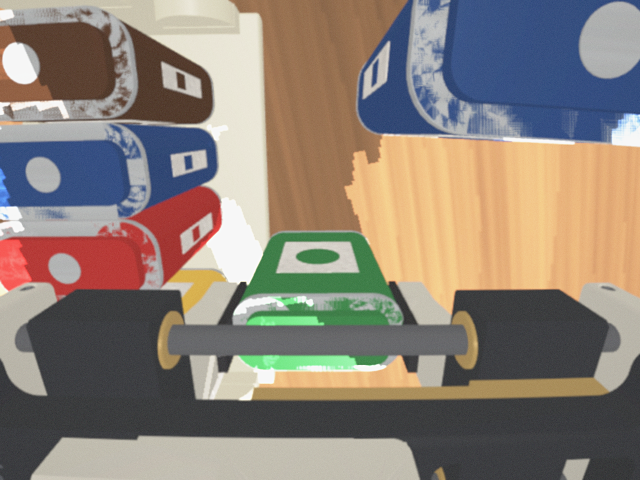

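The picture shows the green tin at (318,310) in front of the gap and clear of everything. It is centred within 0.5 mm and the board height checks out. Easing in slowly.

Request:
move_arm --rows "0 0 0 0 -0.005 0.0005 0.06;0 0 0 0 -0.005 0.0005 0.06;0 0 0 0 -0.005 0 0.06;0 0 0 0 -0.005 0 0.06;0 0 0 0 -0.005 0 0.06;0 0 0 0 -0.005 0 0.06"

```text
t: 7.18
eef_pos: [0.5557, 0.0293, 0.0885]
ee_rot: [3.141, -0.0, -1.777]
force: [0.5, -0.2, -1.2]
width: 0.0715
gripper_force: 60.0
```

Request:
move_arm --rows "0 0 0 0 -0.003 0 0.06;0 0 0 0 -0.003 0 0.06;0 0 0 0 -0.003 0 0.06;0 0 0 0 -0.003 0 0.06;0 0 0 0 -0.003 0 0.06"

```text
t: 7.8
eef_pos: [0.5699, 0.0262, 0.0885]
ee_rot: [3.141, -0.0, -1.777]
force: [-1.5, 0.2, -1.9]
width: 0.0719
gripper_force: 60.0
```

Request:
move_arm --rows "0 0 0 0 -0.004 0 0.06;0 0 0 0 -0.004 0 0.06;0 0 0 0 -0.004 0 0.06;0 0 0 0 -0.004 0 0.06;0 0 0 0 -0.004 0 0.06"

```text
t: 8.43
eef_pos: [0.59, 0.0221, 0.0886]
ee_rot: [-3.141, 0.0, -1.777]
force: [-1.0, 0.7, -1.6]
width: 0.0716
gripper_force: 60.0
```

Request:
move_arm --rows "0 0 0 0 -0.004 0 0.06;0 0 0 0 -0.004 0 0.06;0 0 0 0 -0.004 0 0.06;0 0 0 0 -0.004 0 0.06;0 0 0 0 -0.004 0 0.06"

```text
t: 9.05
eef_pos: [0.6094, 0.018, 0.0885]
ee_rot: [3.141, -0.0, -1.777]
force: [-0.7, 0.8, -1.8]
width: 0.0719
gripper_force: 60.0
```

```bash
python3 - <<'E'
from h import *
p,d,W,s=wrist("w5");print(s["eef_pos"],s["force"],s["moment"])
p2,_=arm.grab_frame("top");a=p2[170:260,275:395]
p3,_=arm.grab_frame("scene");b=p3[190:300,260:410]
cv2.imwrite("pics/c5.png",np.vstack([np.hstack([cv2.resize(a,(400,300)),cv2.resize(b,(400,300))]),np.hstack([cv2.resize(p,(400,300)),np.zeros((300,400,3),np.uint8)])]))
E
```

```text
[0.60940412 0.01801395 0.08851829] [-0.69382521  0.78515167 -1.78484367] [0.45241425 0.38692483 0.00733848]
```

View pics/c5.png

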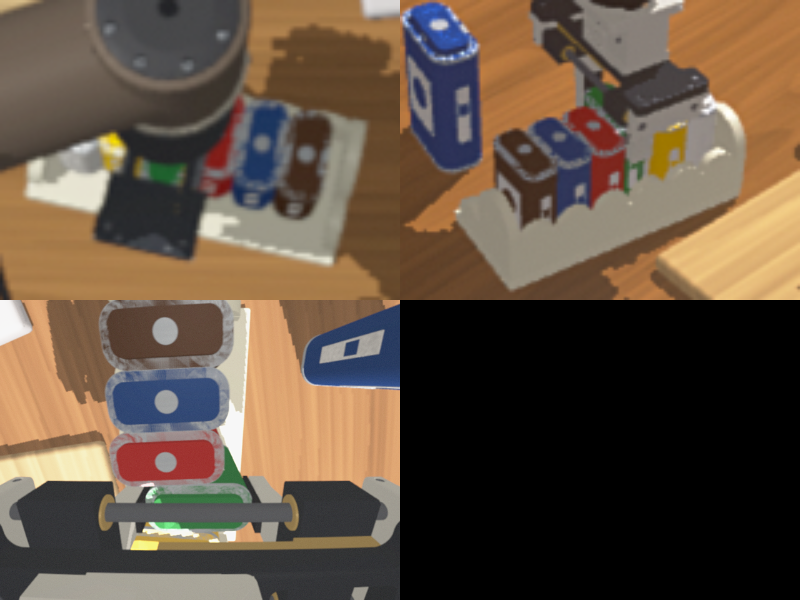

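The picture shows green part-way in between red and yellow, with all tins upright and forces tiny. Pushing on to the rail.

Request:
move_arm --rows "0 0 0 0 -0.003 0 0.06;0 0 0 0 -0.003 0 0.06;0 0 0 0 -0.003 0 0.06;0 0 0 0 -0.003 0 0.06;0 0 0 0 -0.002 0.0005 0.06;0 0 0 0 0 0.0005 0.06"

```text
t: 9.95
eef_pos: [0.6234, 0.0151, 0.0877]
ee_rot: [-3.141, 0.0, -1.777]
force: [0.0, 1.3, -1.3]
width: 0.0716
gripper_force: 60.0
```

Request:
move_arm --rows "0 0 0 0 -0.001 0.0003 0.06;0 0 0 0 -0.001 0.0003 0.06;0 0 0 0 -0.001 0.0003 0.06"

```text
t: 10.32
eef_pos: [0.6261, 0.0146, 0.0876]
ee_rot: [-3.141, 0.0, -1.777]
force: [-3.9, 0.9, 8.7]
width: 0.0717
gripper_force: 60.0
```

Request:
move_arm --rows "0 0 0 0 -0.001 -0.0005 0.06;0 0 0 0 -0.001 0 0.06"

```text
t: 10.58
eef_pos: [0.6279, 0.0142, 0.0876]
ee_rot: [-3.141, 0.0, -1.777]
force: [-2.6, 0.3, 5.9]
width: 0.0717
gripper_force: 60.0
```

Request:
move_arm --rows "0 0 0 0 -0.001 0 0.06;0 0 0 0 -0.0005 0 0.06"

```text
t: 10.82
eef_pos: [0.6292, 0.0139, 0.0877]
ee_rot: [-3.142, 0.0, -1.777]
force: [-5.1, 2.7, 7.5]
width: 0.0718
gripper_force: 60.0
```

Request:
move_arm --rows "0 0 0 0 -0.001 0 0.06;0 0 0 0 0 0 0.06"

```text
t: 11.08
eef_pos: [0.6293, 0.0139, 0.0877]
ee_rot: [3.14, -0.0, -1.777]
force: [-7.7, 2.3, 10.2]
width: 0.0717
gripper_force: 60.0
```

Request:
move_arm --rows "0 0 0 0 -0.001 0 0.06;0 0 0 0 0 0 0.06"

```text
t: 11.32
eef_pos: [0.6294, 0.0138, 0.0878]
ee_rot: [3.139, -0.0, -1.777]
force: [-10.0, 4.9, 13.0]
width: 0.0718
gripper_force: 60.0
```

Motion has stopped at the rail with force building, so the tin is home. Relaxing the load, releasing and lifting.

Request:
move_arm --rows "0 0 0 0 0.0015 -0.0005 0.06;0 0 0 0 0 0 0.06" --squeeze 15

```text
t: 11.58
eef_pos: [0.6292, 0.0139, 0.0876]
ee_rot: [3.141, -0.0, -1.777]
force: [-4.3, 2.6, 5.4]
width: 0.0721
gripper_force: 15.0
```

Request:
move_arm --rows "0 0 0 0 0 0 0.076;0 0 0 0 0 0 0.08;0 0 0 0 0 0 0.0876;0 0 0 0 0 0 0.0876;0 0 0 0 0 -0.01 0.0876;0 0 0 0 0 -0.02 0.0876;0 0 0 0 0 -0.03 0.0876;0 0 0 0 0 -0.04 0.0876"

```text
t: 12.58
eef_pos: [0.6293, 0.0136, 0.1886]
ee_rot: [3.141, -0.001, -1.777]
force: [0.2, -0.7, 0.3]
width: 0.088
gripper_force: 0.0
```

Request:
move_arm --rows "0 0 0 0 0.05 -0.02 0.0876;0 0 0 0 0.05 0 0.0876;0 0 0 0.05 0 0 0.0876;0 0 0 0 0 0 0.0876"

```text
t: 13.08
eef_pos: [0.5207, -0.016, 0.2092]
ee_rot: [-3.14, 0.001, -1.778]
force: [1.0, 0.0, 0.3]
width: 0.0875
gripper_force: 0.0
```

```bash
python3 - <<'E'
from h import *
a=np.radians(-11.8);ex=np.array([np.cos(a),np.sin(a)]);ey=np.array([-np.sin(a),np.cos(a)])
p,d,W,s=wrist("w6");print(s["eef_pos"],s["force"])
hsv=cv2.cvtColor(p,cv2.COLOR_BGR2HSV);h,S,v=[hsv[...,i].astype(int) for i in range(3)]
z=W[...,2];top=(d>0)&(z>.108)&(z<.128)&(W[...,0]>.54)&(abs(W[...,1])<.15)
for n,c in dict(red=((h<6)|(h>172))&(S>150)&(v>120),green=(h>45)&(h<85)&(S>90),yellow=(h>20)&(h<32)&(S>150),blue=(h>100)&(h<125)&(S>120)).items():
    m=c&top
    if m.sum()>20: q=W[m][:,:2];print(n,rect(W[m]),np.median(z[m]).round(4),'X',np.percentile(q@ex,[1,99]).round(4),'Y',np.percentile(q@ey,[1,99]).round(4))
p2,_=arm.grab_frame("top");p3,_=arm.grab_frame("scene")
cv2.imwrite("pics/c6.png",np.vstack([np.hstack([cv2.resize(p2[170:260,275:395],(400,300)),cv2.resize(p3[190:300,260:410],(400,300))]),np.hstack([cv2.resize(p,(400,300)),np.zeros((300,400,3),np.uint8)])]))
E
```

```text
[ 0.5207014  -0.01597558  0.20916276] [0.99797826 0.03469773 0.29597013]
red (array([621.8, -21.9]), array([24.7, 60.1]), 80.6, 1916) 0.1183 X [0.5837 0.6419] Y [0.0935 0.1175]
green (array([629.2,   5.6]), array([71.5, 21.9]), 3.4, 461) 0.118 X [0.6193 0.6464] Y [0.1262 0.1513]
blue (array([612.5, -57. ]), array([24. , 60.2]), 80.6, 2112) 0.1183 X [0.5818 0.6398] Y [0.0576 0.0811]
```

View pics/c6.png

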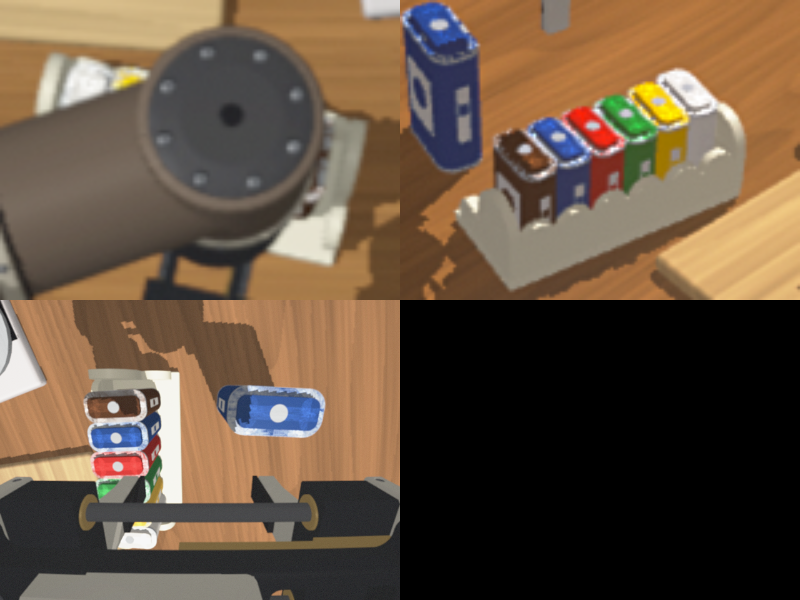

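The picture shows all six tins upright and in line, with green between red and yellow. One clearer view to check that green is squarely home.

Request:
move_arm --rows "0 0 0 0.05 0 -0.03 0.0876;0 0 0 0.05 0 0 0.0876;0 0 0 0.05 0.03 0 0.0876;0 0 0 0 0.04 0 0.0876;0 0 0 0 0 0 0.0876"

```text
t: 13.85
eef_pos: [0.4207, -0.1472, 0.238]
ee_rot: [-3.141, 0.001, -1.778]
force: [1.0, -0.7, 0.7]
width: 0.0876
gripper_force: 0.0
```

```bash
python3 - <<'E'
from h import *
a=np.radians(-11.8);ex=np.array([np.cos(a),np.sin(a)]);ey=np.array([-np.sin(a),np.cos(a)])
p,d,W,s=wrist("w7")
p2,d2=arm.grab_frame("top");W2=cloud("top",d2);cv2.imwrite("pics/top7.png",p2)
for nm,p,W,d in (("wrist",p,W,d),("top",p2,W2,d2)):
    hsv=cv2.cvtColor(p,cv2.COLOR_BGR2HSV);h,S,v=[hsv[...,i].astype(int) for i in range(3)]
    z=W[...,2];top=(d>0)&(z>.108)&(z<.128)&(W[...,0]>.56)&(W[...,0]<.7)&(abs(W[...,1])<.15)
    for n,c in dict(red=((h<6)|(h>172))&(S>150)&(v>120),green=(h>45)&(h<85)&(S>90),yellow=(h>20)&(h<32)&(S>150),blue=(h>100)&(h<125)&(S>120),brown=((h<12)|(h>172))&(S>80)&(v<120)).items():
        m=c&top
        if m.sum()>20: q=W[m][:,:2];print(nm,n,rect(W[m]),np.median(z[m]).round(4),'X',np.percentile(q@ex,[2,98]).round(4),'Y',np.percentile(q@ey,[2,98]).round(4))
E
```

```text
top red (array([621.4, -16.6]), array([26.2, 63.2]), 81.2, 158) 0.1167 X [0.5835 0.6418] Y [0.098  0.1219]
top green (array([630.5,  16. ]), array([25.4, 60.2]), 73.2, 163) 0.1166 X [0.5856 0.6414] Y [0.1338 0.1577]
top yellow (array([636.9,  52.5]), array([32. , 62.7]), 77.5, 186) 0.1167 X [0.5856 0.6414] Y [0.1676 0.1961]
top blue (array([614.5, -54.4]), array([23.9, 57.7]), 80.7, 139) 0.1172 X [0.585 0.64 ] Y [0.0618 0.0831]
top brown (array([605.7, -91.5]), array([24.3, 57.3]), 80.9, 54) 0.1165 X [0.5837 0.64  ] Y [0.0246 0.0465]
```

Green is flush with its neighbours (its front-to-back extent matches within about 2 mm), square and upright at the right height. Handing in.

```bash
python3 -c "
from station import arm
print(arm.job_done())"
```

```text
the job is handed in; nothing more can be done
None
```

The green tin is back in the row between the red and yellow tins, pushed in until it met the back rail and in line with its neighbours to about 2 mm; all six tins stand upright, the mill, mug and bottle were not touched, and the job was handed in at about 14 s.

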